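# Change the part on the test fixture

### The job

Change the part on the test fixture: first clear the tall capacitor and the tall heat sink out of the two parts trays and stand them both upright on the mat, because they block the pockets behind them. While they wait there, put the square inductor from the fixture upright into the rear pocket that was empty at the start, and stand the round drum choke from the other rear pocket upright in the fixture's nest. Then stand the capacitor and the heat sink back upright, each in the very front pocket it came from, without disturbing the solder reel and the jar.

Things in the scene. Friction and masses are not known exactly. Their poses are not given: they have to be found in the camera images.
- capacitor_mid (a point): Loose large capacitor: a blue upright can, 51 mm in diameter, 112 mm high with two small screw terminals on top (118 mm over all), about 0.28 kg. It stands in the front pocket of one of the two trays (either one). The point is on its axis, 59 mm above its underside; z up along the can.
- heatsink_mid (a point): Loose aluminium heat sink standing on end: an upright finned block 50 mm (its x) by 52 mm (its y) and 118 mm high, about 0.36 kg; the outer fins are flat faces at y = +26 and -26 mm that can be gripped, and the yaw may differ by up to 0.2 rad from its tray's. It stands in the front pocket of the other tray. The point is its centre, 59 mm above its underside; z up.
- choke_mid (a point): Loose drum choke: a round upright copper-wound bobbin with dark end discs, 36 mm in diameter and 44 mm high, about 0.13 kg. It stands in the rear pocket of tray_a, behind the tall part there. The point is its centre, 22 mm above its underside; z up.
- inductor_mid (a point): Loose square inductor: an upright block with a dark core frame and copper winding, 28 mm (its x) by 36 mm (its y) and 44 mm high, about 0.12 kg. It stands in the fixture's nest at the start. The point is its centre, 22 mm above its underside; z up.
- tray_a: Fixed parts tray, the one with the drum choke in its rear pocket. Both trays are alike: 117 mm long (x, from front to rear) and 74 mm wide (y), floor 3 mm thick, walls 3 mm thick whose tops are 12 mm above the bench (9 mm above the pocket floor). The front pocket (towards the robot) is 66 mm (x) by 68 mm (y) inside, its centre at x = -22.5 mm, y = 0 of the tray. The rear pocket is 42 mm (x) by 68 mm (y) inside, its centre at x = +34.5 mm, y = 0. Origin: underside centre.
- tray_b_rear (a point): Centre of the rear pocket's floor in the other tray (same shape as tray_a): the pocket that is empty at the start and takes the square inductor. 42 mm (x) by 68 mm (y) inside, floor 3 mm above the bench, walls 9 mm above that floor; the tall part in this tray's front pocket stands about 57 mm nearer the robot (centre to centre). Axes are the tray's: x from front to rear, z up.
- mat: Fixed flat grey-blue set-down mat, 140 mm (x) by 220 mm (y), 3 mm thick, to the left or right of the trays. Both tall parts fit on it side by side along its y. Origin: underside centre.
- nest (a point): Centre of the nest floor on top of the test fixture, a fixed grey box 120 mm (x) by 110 mm (y) with its flat top 32 mm above the bench and coax sockets on its far side. The nest is 56 by 56 mm inside, with a rim 6 mm high and 6 mm thick round it. The point is on the nest floor (32 mm above the bench); z up, axes along the box.
- reel_mid (a point): Bystander: loose solder reel standing on its flange, 54 mm in diameter, 46 mm high. The point is its centre. To be left where it is.
- jar_mid (a point): Bystander: loose closed amber jar with white lid, 48 mm in diameter, 40 mm high. The point is its centre. To be left where it is.

How it is judged (in metres and radians):
On the way, in this order (a step that is already met when the one before it is completed fails the run):
1. the capacitor and the heat sink both stand upright on the mat, let go (x of capacitor_mid in the frame of mat between -0.07 and 0.07 m and y of capacitor_mid in the frame of mat between -0.11 and 0.11 m and z of capacitor_mid in the frame of mat between 0.058 and 0.066 m and angle between each of capacitor_mid, heatsink_mid's own z axis and vertical below 0.12 rad and x of heatsink_mid in the frame of mat between -0.07 and 0.07 m and y of heatsink_mid in the frame of mat between -0.11 and 0.11 m and z of heatsink_mid in the frame of mat between 0.058 and 0.066 m and linear speed of each of capacitor, heatsink below 0.02 m/s and contact force between each of capacitor, heatsink and the fingers below 0.2 N), for 0.2 s.
2. with both tall parts still on the mat, the square inductor stands in the rear pocket that was empty and the drum choke stands in the fixture's nest, let go (horizontal distance between choke_mid and nest below 0.015 m and z of choke_mid in the frame of nest between 0.019 and 0.025 m and angle between each of choke_mid, inductor_mid, capacitor_mid, heatsink_mid's own z axis and vertical below 0.12 rad and x of inductor_mid in the frame of tray_b_rear between -0.011 and 0.011 m and y of inductor_mid in the frame of tray_b_rear between -0.022 and 0.022 m and z of inductor_mid in the frame of tray_b_rear between 0.019 and 0.025 m and linear speed of each of choke, inductor below 0.02 m/s and contact force between each of choke, inductor and the fingers below 0.2 N and x of capacitor_mid in the frame of mat between -0.07 and 0.07 m and y of capacitor_mid in the frame of mat between -0.11 and 0.11 m and z of capacitor_mid in the frame of mat between 0.058 and 0.066 m and x of heatsink_mid in the frame of mat between -0.07 and 0.07 m and y of heatsink_mid in the frame of mat between -0.11 and 0.11 m and z of heatsink_mid in the frame of mat between 0.058 and 0.066 m), for 0.2 s.
At the end, for the whole second after the job is handed in: Drum choke upright on the nest floor within 15 mm of its centre; square inductor upright in the rear pocket that was empty; capacitor and heat sink upright, each within 15 mm of its start (anywhere inside its own front pocket); all let go and at rest (horizontal distance between choke_mid and nest below 0.015 m and z of choke_mid in the frame of nest between 0.019 and 0.025 m and angle between each of choke_mid, inductor_mid, capacitor_mid, heatsink_mid's own z axis and vertical below 0.12 rad and x of inductor_mid in the frame of tray_b_rear between -0.011 and 0.011 m and y of inductor_mid in the frame of tray_b_rear between -0.022 and 0.022 m and z of inductor_mid in the frame of tray_b_rear between 0.019 and 0.025 m and distance of each of capacitor_mid, heatsink_mid from where it was at the start of the episode below 0.015 m and linear speed of each of choke, inductor, capacitor, heatsink below 0.02 m/s and contact force between each of choke, inductor, capacitor, heatsink and the fingers below 0.2 N); the robot touches nothing.
It fails at once if the solder reel or the jar is moved by more than 20 mm (distance of any of reel_mid, jar_mid from where it was at the start of the episode above 0.02 m).
It also fails if it takes over 133 s, if anything falls off the work surface, if the arm or the gripper's body presses on something with over 40 N, if the wrist force passes 120 N, or if a joint passes its speed limit or range.

### The arm

A 6-joint arm with a two-finger parallel gripper is mounted at the origin on the work surface. World frame = base frame: x ahead of the robot, y to its left, z up, the work surface at z = 0. Lengths are in mm, angles in rad, forces in N, time in s.
With the tool pointing down it reaches from about 375 to 900 mm from the base axis. Payload 3.1 kg.
Tool frame: the origin (TCP) lies on the front face of the gripper's body, between the roots of the fingers; the fingertips stand 70 mm ahead of it and the grasp point (between the pads) lies 51 mm ahead of it; z points along the fingers, y is the line along which they close (so a half turn about z gives the same grasp; the last joint's range is limited). The gripper opens to 87 mm and grips with 3 to 60 N. Pads are 19 mm wide; open, the fingers measure 117 mm over their backs; the gripper's body (75 mm by 190 mm) begins 51 mm behind the grasp point.
Start: joints at [-1.496, 0.527, 1.433, -0, 1.181, -0.178], TCP at [156.347, -605.106, 292.248] pointing down, gripper open.
Joint ranges: [-3.08, 3.08], [-0.75, 2.2], [0.22, 2.44], [-1.43, 4.57], [0, 2.65], [-2.85, 2.85]. Speed limits (rad/s): [2.79, 2.79, 3.14, 3.14, 3.14, 3.14].

### API

Orientations are given as a unit quaternion [x, y, z, w].
In Python, from rig import manip gives the robot as it stands. The module is installed in compiled form; this text tells all that it offers.
- The arm moves only by the tool move_arm, never from a script. Its argument "rows" is a list of rows, each an object with "angular": the turn, a rotation vector about the tool's x, y, z in units of 6 degrees (1.0 is 6 degrees), a list of three; "travel": the shift along the tool's x, y, z in m, a list of three; "jaw": the opening, from 0 (shut) to 1 (fully open). In form: [{"angular": [rx, ry, rz], "travel": [tx, ty, tz], "jaw": jaw}, ...]. A call has 1 to 12 rows; each row shifts and turns the commanded pose from where the row before left it, along the tool's axes as they then stand; what a row does not reach is not made up. A row lasts 1/10 s, in which the tool goes at most 50 mm and 8.59 degrees, less where a joint would pass 70% of its speed; a pose out of reach is approached as far as the arm can. A call is refused whole if a number of a shift passes 0.05 or a number of a turn 1, either way. A call with a gripper value outside its range is refused whole. The fingers move at their own pace and stop on an object; "newtons" is the grip in N (left out, the last holds). Time passes only in rows, so rows that do not move let the fingers close. It gives the time, the measured TCP pose, the force, the opening and the grip force at its end, in the units of the state.
- manip.state(): the state, without advancing time (a new reading comes with each control period).
- manip.get_image(name): name is "scene" or "top"; returns the picture (420x560x3 uint8, blue, green, red); there is no depth.
- manip.calibration(name): a dict with "intrinsics" (3x3 intrinsics, pixels), "distortion" ([k1, k2, p1, p2, k3] as OpenCV has them; the pictures are not rectified), "xyz" and "attitude" of the camera in the world. Camera axes: x right, y down, z forward; pixel columns grow to the right and rows downward; lengths in mm; the calibration is good to about 2 mm. A picture is of the moment at which its call begins. calibration takes no time and is no camera call.
- manip.finish_job(): hands the job in; it is judged then, once.
Trained networks look in the newest picture that a camera, given by its name, has taken for a name from the list of things; names that differ only in an ending like _2 or _b are one class to them, and where a whole thing is asked for, a point or a joint stands for the part that bears it (a point fixed in the world has none). Each returns a list of dicts, best first, with "conf" (0 to 1); they miss things now and then, are a little off and sometimes report something else, mostly with a low value. They report only what shows in the picture. A call takes as long as a camera call.
- manip.recognise(query, camera): "centre" ([column, row] in pixels, amid what is visible of it).
The state is a dict: "clock": time; "joints": joint angles; "dq": joint speeds; "effort": joint torques, N m; "eef_pos": TCP position; "orientation": TCP orientation; "contact_force": force on the tool from outside, world axes, zero at the start; "moment": the same for the moment, N m; "finger_gap": opening from 0.0 (shut) to 1.0 (fully open); "gripper_force": force on a finger pad.
Only numpy, scipy, OpenCV 4.12 (cv2) and the standard library are available. Lean on these libraries where they do the work, as an engineer would, in place of code of your own. Each camera call takes 0.05 s, during which the arm holds its last target. There are 200 camera calls.

## Working session

There is one attempt and no reset: what is moved stays moved. The work goes in short steps, Python scripts to look and compute and a tool call to move; the robot and the scene stay as the last step left them, time stands still between calls to the robot, and variables do not carry over. Pictures are saved under pics/ and viewed, at most 14 in all, crops included, and the job is handed in when it is done.

Besides the shell and the picture viewer there is one more tool, called after "Emit:" in YAML: its name, and indented under it one key for each argument. move_arm: Moves the arm, as the interface text tells. Its arguments: {"type":"object","properties":{"rows":{"type":"array"},"newtons":{"type":"number"}},"required":["rows"]}

```bash
mkdir -p pics; python3 - <<'E'
from rig import manip
import cv2,numpy as np
print(manip.state())
for n in("scene","top"):
    im=manip.get_image(n); cv2.imwrite(f"pics/{n}0.png",im); c=manip.calibration(n); print(n,c)
    for q in["capacitor_mid","heatsink_mid","choke_mid","inductor_mid","tray_a","tray_b_rear","mat","nest","reel_mid","jar_mid"]:
        try: print(q,[(np.round(d["centre"],1).tolist(),round(d["conf"],2)) for d in manip.recognise(q,n)][:3])
        except Exception as e: print(q,e)
E
```

```text
{'clock': 0.0, 'joints': array([-1.49651268e+00,  5.28465952e-01,  1.43390195e+00, -1.96370605e-05,
        1.18138651e+00, -1.78520611e-01]), 'dq': array([-0.00139647,  0.00028447,  0.00112829,  0.00070686,  0.00167403,
       -0.00042969]), 'effort': array([ 4.84416923e-04, -4.40039134e+01, -1.76591992e+01,  6.33283798e-02,
        5.80472499e-02, -1.71294791e-04]), 'eef_pos': array([ 156.29290381, -604.54026658,  291.27171412]), 'orientation': array([ 9.92020831e-01,  1.26069434e-01,  4.72412577e-05, -1.07988570e-03]), 'contact_force': array([-0.71004961, -1.05885208, -0.55854227]), 'moment': array([-0.02645856, -0.01065686, -0.0312135 ]), 'gripper_force': 0.0, 'finger_gap': 0.997732585740481}
scene {'intrinsics': array([[479.30398446,   0.        , 277.50715217],
       [  0.        , 479.30398446, 208.81513806],
       [  0.        ,   0.        ,   1.        ]]), 'distortion': array([-0.02328168,  0.        ,  0.        ,  0.        ,  0.        ]), 'xyz': array([1334.94008075,  529.56577908,  795.8251677 ]), 'attitude': array([ 0.40560718,  0.80847415, -0.38660922, -0.17996022
[... 551 characters left out ...]
0.        ,   0.        ,   1.        ]]), 'distortion': array([-0.10393179,  0.        ,  0.        ,  0.        ,  0.        ]), 'xyz': array([534.29508657,  16.5723983 , 985.16822308]), 'attitude': array([-0.69735248,  0.71495258, -0.03781506,  0.0333519 ])}
capacitor_mid [([243.1, 248.3], 0.83)]
heatsink_mid [([307.3, 231.6], 0.8), ([279.5, 150.6], 0.27)]
choke_mid [([246.3, 223.2], 0.81), ([279.6, 150.4], 0.5)]
inductor_mid [([405.5, 275.1], 0.57)]
tray_a [([253.2, 238.9], 0.79), ([408.5, 272.6], 0.39)]
tray_b_rear [([299.9, 212.0], 0.75)]
mat [([148.5, 253.1], 0.91)]
nest [([390.8, 275.7], 0.77)]
reel_mid [([277.5, 153.1], 0.89)]
jar_mid [([176.9, 181.0], 0.74), ([395.2, 277.0], 0.44)]
```

```bash
python3 - <<'E'
import cv2
a=cv2.imread("pics/top0.png")
c=a[130:340,70:450]; cv2.imwrite("pics/top0c.png",cv2.resize(c,None,fx=2.1,fy=2.1,interpolation=cv2.INTER_CUBIC))
a=cv2.imread("pics/scene0.png")
c=a[100:340,170:490]; cv2.imwrite("pics/scene0c.png",cv2.resize(c,None,fx=2.5,fy=2.5,interpolation=cv2.INTER_CUBIC))
E
```

```text
(no output)
```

View pics/top0c.png

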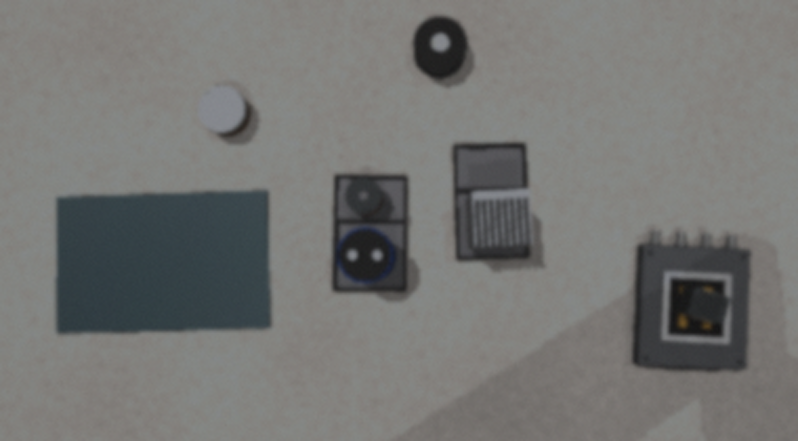

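View pics/scene0c.png

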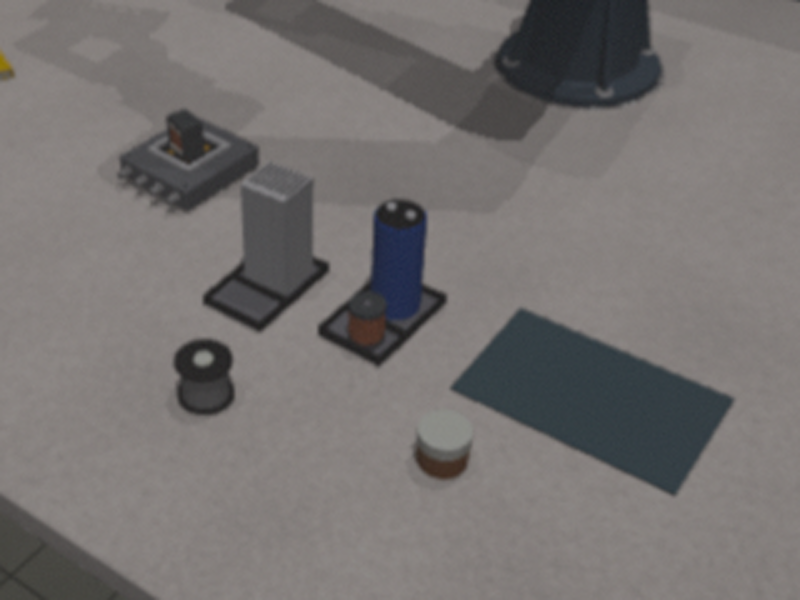

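The top view shows the mat on the left, crop px (57–270, 191–333). Tray_a sits at (333–407, 176–290) with the cap at (366,255) and the choke at (367,197). Tray_b is at (453–530, 143–259) with the heat sink in front. The fixture is on the right with its nest at (697,307) and the inductor's top at (708,306). The scene view shows the same layout, with both tall parts upright.

```bash
cat >h.py <<'E'
import numpy as np,cv2
from scipy.spatial.transform import Rotation as R
from rig import manip
def ray(n,p):
    c=manip.calibration(n); u=cv2.undistortPoints(np.array([[p]],float),c["intrinsics"],c["distortion"])[0,0]
    return c["xyz"],R.from_quat(c["attitude"]).apply([u[0],u[1],1])
def at(n,p,z):
    o,d=ray(n,p); return o+d*(z-o[2])/d[2]
def tri(p,q):
    o,d=ray("top",p); e,f=ray("scene",q); s=np.linalg.lstsq(np.c_[d,-f],e-o,rcond=None)[0]
    a,b=o+s[0]*d,e+s[1]*f; return (a+b)/2,np.linalg.norm(a-b)
def st():
    s=manip.state(); q=s["orientation"]; x=R.from_quat(q).apply([1,0,0]); z=R.from_quat(q).apply([0,0,1])
    print(round(s["clock"],2),np.round(s["eef_pos"],1),"yaw",round(float(np.arctan2(x[1],x[0])),4),"z",np.round(z,3),"gap",round(s["finger_gap"]*87,1),"F",round(s["gripper_force"],1),np.round(s["contact_force"],1))
def T(x,y):return (70+x/2.1-.25,130+y/2.1-.25)
def S(x,y):return (170+x/2.5-.3,100+y/2.5-.3)
E
python3 - <<'E'
from h import *
r=lambda v:np.round(v,1).tolist()
for n,z,P in[("trayA",12,[(334,176),(407,176),(407,290),(333,290)]),("trayB",12,[(453,144),(526,143),(530,258),(457,259)]),
 ("mat",3,[(57,198),(268,191),(271,327),(58,333)]),("cap",112,[(366,255)]),("capterm",118,[(352,255),(377,255)]),("choke",47,[(367,197)]),("heat",121,[(472,191),(529,190),(530,248),(475,249)]),
 ("nestrim",38,[(663,272),(731,273),(729,343),(661,341)]),("ind",76,[(708,306)]),("fix",32,[(640,245),(749,249),(746,369),(636,364)])]:
    q=[at("top",T(*p),z) for p in P]; print(n,[r(v[:2]) for v in q],r(np.mean(q,0)[:2]))
for n,a,b in[("term1",(352,255),(411,211)),("term2",(377,255),(391,207)),("chokeTop",(367,197),(368,300)),("heat rearleft",(472,191),(279,198)),("heat rearright",(529,190),(243,181)),("heat fl",(475,249),(313,181)),
 ("trayA rl",(334,176),(379,360)),("trayA rr",(407,176),(321,329)),("trayB rl",(453,144),(261,324)),("trayB rr",(526,143),(206,296)),
 ("trayA fl",(333,290),(445,297)),("trayB fl",(457,259),(328,267)),
 ("mat rl",(57,198),(675,492)),("mat rr",(268,191),(454,386)),("mat fr",(271,327),(521,311)),("mat fl",(58,333),(733,401)),("ind",(708,306),(186,121)),("nest rim fl",(661,341),(200,129)),("fix rl",(640,245),(184,206))]:
    p,e=tri(T(*a),S(*b)); print(n,r(p),round(e,1))
E
python3 - <<'E'
import cv2
a=cv2.imread("pics/top0.png")[235:310,365:435];b=cv2.imread("pics/scene0.png")[135:195,210:280]
f=lambda c:cv2.convertScaleAbs(cv2.resize(c,(390,400),interpolation=cv2.INTER_CUBIC),alpha=1.8,beta=10)
cv2.imwrite("pics/ind.png",cv2.hconcat([f(a),f(b)]))
a=cv2.imread("pics/top0.png")[190:260,220:330]
cv2.imwrite("pics/trays.png",cv2.convertScaleAbs(cv2.resize(a,None,fx=7,fy=7,interpolation=cv2.INTER_CUBIC),alpha=1.8,beta=10))
E
```

```text
trayA [[626.0, 101.9], [624.2, 28.2], [509.8, 30.9], [511.6, 104.8]] [567.9, 66.4]
trayB [[655.6, -19.2], [654.8, -93.3], [538.5, -93.2], [539.4, -19.9]] [597.1, -56.4]
mat [[611.0, 389.6], [613.1, 170.3], [475.6, 168.9], [473.0, 387.9]] [543.2, 279.2]
cap [[544.5, 65.5]] [544.5, 65.5]
capterm [[544.8, 77.7], [544.2, 55.3]] [544.5, 66.5]
choke [[601.4, 67.1]] [601.4, 67.1]
heat [[599.2, -31.0], [598.8, -82.2], [546.9, -81.2], [547.3, -32.1]] [573.0, -56.6]
nestrim [[520.9, -220.9], [517.8, -288.9], [449.5, -283.7], [453.9, -216.1]] [485.5, -252.4]
ind [[488.2, -253.0]] [488.2, -253.0]
fix [[548.1, -200.6], [540.9, -310.4], [422.8, -301.6], [431.8, -191.8]] [485.9, -251.1]
term1 [545.3, 76.4, 123.2] 2.1
term2 [544.9, 54.3, 118.1] 2.4
chokeTop [601.4, 67.0, 47.5] 0.1
heat rearleft [600.9, -33.7, 124.2] 6.8
heat rearright [599.0, -82.4, 123.2] 1.3
heat fl [548.3, -33.9, 113.9] 3.2
trayA rl [627.4, 100.6, 7.6] 3.9
trayA rr [624.5, 28.4, 6.7] 0.5
trayB rl [656.2, -19.9, 10.8] 1.6
trayB rr [654.7, -93.0, 9.4] 1.3
trayA fl [512.4, 103.8, 7.7] 3.4
trayB fl [540.1, -21.1, 5.3] 2.2
mat rl [611.6, 388.4, 2.9] 2.7
mat rr [612.8, 171.1, 2.4] 1.6
mat fr [475.5, 169.5, -3.5] 1.0
mat fl [473.6, 388.0, -2.0] 3.8
ind [488.2, -254.6, 71.7] 0.7
nest rim fl [467.0, -227.7, 57.4] 39.5
fix rl [549.8, -207.7, 9.6] 4.9
```

View pics/ind.png

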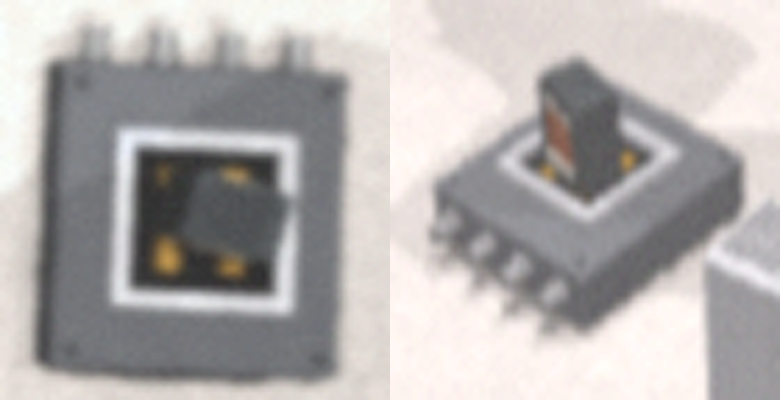

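View pics/trays.png

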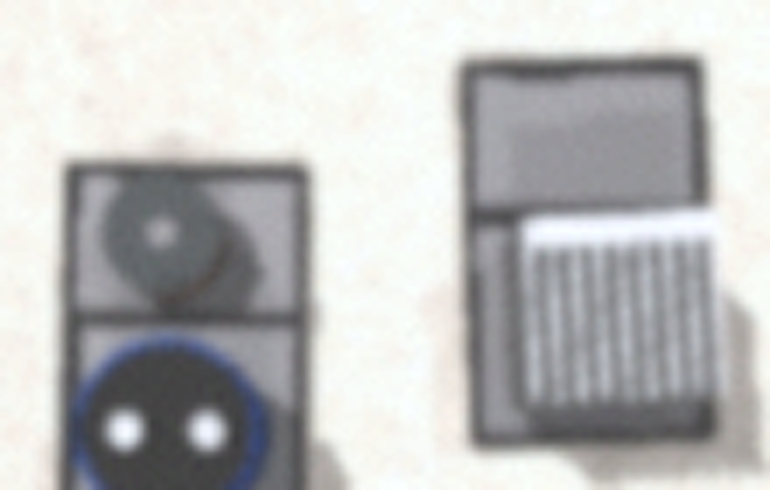

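Emit:
move_arm:
  rows:
    - {"angular": [0,0,0.8],"travel": [0,0,0],"jaw": 1}
    - {"angular": [0,0,0.8],"travel": [0,0,0],"jaw": 1}
    - {"angular": [0,0,0.81],"travel": [0,0,0],"jaw": 1}
    - {"angular": [0,0,0],"travel": [0.01,-0.0175,0],"jaw": 1}
    - {"angular": [0,0,0],"travel": [0.02,-0.035,0],"jaw": 1}
    - {"angular": [0,0,0],"travel": [0.02,-0.035,0],"jaw": 1}
    - {"angular": [0,0,0],"travel": [0.02,-0.035,0],"jaw": 1}
    - {"angular": [0,0,0],"travel": [0.02,-0.035,0],"jaw": 1}
    - {"angular": [0,0,0],"travel": [0.02,-0.035,0],"jaw": 1}
    - {"angular": [0,0,0],"travel": [0.02,-0.035,0],"jaw": 1}
    - {"angular": [0,0,0],"travel": [0.02,-0.035,0],"jaw": 1}
    - {"angular": [0,0,0],"travel": [0,0,0],"jaw": 1}
  newtons: 25

```text
clock: 2.3
eef_pos: [307.2, -337.7, 292.1]
orientation: [1.0, 0.003, -0.0, -0.002]
contact_force: [0.3, -1.1, -0.1]
finger_gap: 1.002
gripper_force: 0.0
```

```bash
python3 - <<'E'
from h import *
st()
I=lambda x,y:(365+x/5.571-.4,235+y/5.333-.4)
P=[at("top",I(*p),76)[:2] for p in[(203,172),(293,198),(275,260),(183,240)]]
print(np.round(P,1),np.round(np.mean(P,0),1))
N=[at("top",I(*p),38)[:2] for p in[(115,130),(298,137),(295,312),(112,303)]]
print(np.round(N,1),np.round(np.mean(N,0),1))
Z=lambda x,y:(220+x/7-.4,190+y/7-.4)
H=[at("top",Z(*p),121)[:2] for p in[(520,213),(718,207),(720,405),(526,408)]]
print(np.round(H,1),np.round(np.mean(H,0),1))
E
```

```text
2.3 [ 307.2 -337.7  292.1] yaw 0.0052 z [-0.001  0.004 -1.   ] gap 87.2 F 0.0 [ 0.3 -1.1 -0.1]
[[ 505.6 -242. ]
 [ 494.8 -274.2]
 [ 472.2 -266.6]
 [ 480.7 -233.6]] [ 488.3 -254.1]
[[ 521.6 -220.4]
 [ 516.7 -289.4]
 [ 449.4 -285.1]
 [ 455.3 -216.5]] [ 485.7 -252.9]
[[600.5 -29.8]
 [600.8 -83.2]
 [547.6 -81.9]
 [548.2 -29.9]] [574.3 -56.2]
```

Emit:
move_arm:
  rows:
    - {"angular": [0,0,0.05],"travel": [0.012,-0.021,0],"jaw": 1}
    - {"angular": [0,0,0],"travel": [0.022,-0.037,0],"jaw": 1}
    - {"angular": [0,0,0],"travel": [0.022,-0.037,0],"jaw": 1}
    - {"angular": [0,0,0],"travel": [0.022,-0.037,0],"jaw": 1}
    - {"angular": [0,0,0],"travel": [0.022,-0.037,0],"jaw": 1}
    - {"angular": [0,0,0],"travel": [0.022,-0.037,0],"jaw": 1}
    - {"angular": [0,0,0],"travel": [0.022,-0.037,0],"jaw": 1}
    - {"angular": [0,0,0],"travel": [0.022,-0.037,0],"jaw": 1}
    - {"angular": [0,0,0],"travel": [0.022,-0.037,0],"jaw": 1}
    - {"angular": [0,0,0],"travel": [0.022,-0.037,0],"jaw": 1}
    - {"angular": [0,0,0],"travel": [0.022,-0.037,0],"jaw": 1}
    - {"angular": [0,0,0],"travel": [0.006,-0.013,0],"jaw": 1}

```text
clock: 3.5
eef_pos: [548.6, 62.7, 292.5]
orientation: [1.0, -0.001, 0.002, -0.0]
contact_force: [-1.4, 0.2, 0.7]
finger_gap: 0.998
gripper_force: 0.0
```

Emit:
move_arm:
  rows:
    - {"angular": [0,0,0],"travel": [0,0,0],"jaw": 1}
    - {"angular": [0,0,0],"travel": [0,0,0],"jaw": 1}

```text
clock: 3.7
eef_pos: [545.6, 59.4, 292.0]
orientation: [1.0, -0.002, -0.001, 0.0]
contact_force: [-0.3, -0.1, 0.4]
finger_gap: 1.005
gripper_force: 0.0
```

```bash
python3 - <<'E'
from h import *
st()
E
```

```text
3.7 [545.6  59.4 292. ] yaw -0.0047 z [-0.001 -0.001 -1.   ] gap 87.4 F 0.0 [-0.3 -0.1  0.4]
```

Emit:
move_arm:
  rows:
    - {"angular": [0,0,0],"travel": [-0.001,-0.0065,0.02],"jaw": 1}
    - {"angular": [0,0,0],"travel": [0,0,0.035],"jaw": 1}
    - {"angular": [0,0,0],"travel": [0,0,0.035],"jaw": 1}
    - {"angular": [0,0,0],"travel": [0,0,0.03],"jaw": 1}
    - {"angular": [0,0,0],"travel": [0,0,0.02],"jaw": 1}
    - {"angular": [0,0,0],"travel": [0,0,0.009],"jaw": 1}
    - {"angular": [0,0,0],"travel": [0,0,0],"jaw": 1}
    - {"angular": [0,0,0],"travel": [0,0,0],"jaw": 1}

```text
clock: 4.5
eef_pos: [545.5, 66.0, 144.1]
orientation: [1.0, -0.003, 0.001, 0.0]
contact_force: [0.2, 0.0, 0.9]
finger_gap: 1.001
gripper_force: 0.0
```

Emit:
move_arm:
  rows:
    - {"angular": [0,0,0],"travel": [0,0,0],"jaw": 0.7}
    - {"angular": [0,0,0],"travel": [0,0,0],"jaw": 0.6}
    - {"angular": [0,0,0],"travel": [0,0,0],"jaw": 0.5}
    - {"angular": [0,0,0],"travel": [0,0,0],"jaw": 0.4}
    - {"angular": [0,0,0],"travel": [0,0,0],"jaw": 0.3}
    - {"angular": [0,0,0],"travel": [0,0,0],"jaw": 0.3}
    - {"angular": [0,0,0],"travel": [0,0,0],"jaw": 0.3}

```text
clock: 5.2
eef_pos: [545.2, 66.9, 143.4]
orientation: [1.0, -0.002, 0.0, -0.0]
contact_force: [0.3, 0.2, 0.9]
finger_gap: 0.58
gripper_force: 25.0
```

```bash
python3 - <<'E'
from h import *
st()
E
```

```text
5.2 [545.2  66.9 143.4] yaw -0.0048 z [ 0.  0. -1.] gap 50.5 F 25.0 [0.3 0.2 0.9]
```

Emit:
move_arm:
  rows:
    - {"angular": [0,0,0],"travel": [0,0,-0.01],"jaw": 0.3}
    - {"angular": [0,0,0],"travel": [0,0,-0.02],"jaw": 0.3}
    - {"angular": [0,0,0],"travel": [0,0,-0.015],"jaw": 0.3}
    - {"angular": [0,0,0],"travel": [0,-0.012,0],"jaw": 0.3}
    - {"angular": [0,0,0],"travel": [0,-0.024,0],"jaw": 0.3}
    - {"angular": [0,0,0],"travel": [0,-0.032,0],"jaw": 0.3}
    - {"angular": [0,0,0],"travel": [0,-0.036,0],"jaw": 0.3}
    - {"angular": [0,0,0],"travel": [0,-0.036,0],"jaw": 0.3}
    - {"angular": [0,0,0],"travel": [0,-0.036,0],"jaw": 0.3}
    - {"angular": [0,0,0],"travel": [0,-0.034,0],"jaw": 0.3}
    - {"angular": [0,0,0],"travel": [0,-0.03,0],"jaw": 0.3}
    - {"angular": [0,0,0],"travel": [-0.002,-0.02,0],"jaw": 0.3}

```text
clock: 6.4
eef_pos: [543.2, 329.9, 187.2]
orientation: [1.0, -0.001, -0.001, -0.0]
contact_force: [0.7, -0.2, -1.7]
finger_gap: 0.577
gripper_force: 25.0
```

Emit:
move_arm:
  rows:
    - {"angular": [0,0,0],"travel": [0,-0.005,0],"jaw": 0.3}
    - {"angular": [0,0,0],"travel": [0,0,0],"jaw": 0.3}
    - {"angular": [0,0,0],"travel": [0,0,0.015],"jaw": 0.3}
    - {"angular": [0,0,0],"travel": [0,0,0.015],"jaw": 0.3}
    - {"angular": [0,0,0],"travel": [0,0,0.008],"jaw": 0.3}
    - {"angular": [0,0,0],"travel": [0,0,0.003],"jaw": 0.3}
    - {"angular": [0,0,0],"travel": [0,0,0],"jaw": 0.3}
    - {"angular": [0,0,0],"travel": [0,0,0],"jaw": 0.3}

```text
clock: 7.2
eef_pos: [544.7, 331.7, 147.4]
orientation: [1.0, -0.003, 0.0, -0.0]
contact_force: [0.3, 0.9, -1.8]
finger_gap: 0.58
gripper_force: 25.0
```

```bash
python3 - <<'E'
from h import *
st()
E
```

```text
7.2 [544.7 331.7 147.4] yaw -0.0052 z [ 0.001  0.    -1.   ] gap 50.4 F 25.0 [ 0.3  0.9 -1.8]
```

Emit:
move_arm:
  rows:
    - {"angular": [0,0,0],"travel": [0,0,0.002],"jaw": 0.3}
    - {"angular": [0,0,0],"travel": [0,0,0.001],"jaw": 0.3}
    - {"angular": [0,0,0],"travel": [0,0,0.001],"jaw": 0.3}
    - {"angular": [0,0,0],"travel": [0,0,0],"jaw": 0.3}
    - {"angular": [0,0,0],"travel": [0,0,0],"jaw": 0.3}

```text
clock: 7.7
eef_pos: [544.5, 332.0, 143.4]
orientation: [1.0, -0.002, 0.0, -0.0]
contact_force: [0.9, -0.5, -2.3]
finger_gap: 0.58
gripper_force: 25.0
```

Emit:
move_arm:
  rows:
    - {"angular": [0,0,0],"travel": [0,0,0.001],"jaw": 0.3}
    - {"angular": [0,0,0],"travel": [0,0,0],"jaw": 0.3}
    - {"angular": [0,0,0],"travel": [0,0,0],"jaw": 0.3}

```text
clock: 8.0
eef_pos: [544.6, 332.0, 143.3]
orientation: [1.0, -0.002, 0.0, -0.0]
contact_force: [-1.5, -0.8, 5.8]
finger_gap: 0.578
gripper_force: 25.0
```

Contact is felt, so I'll release, rise and go to the heat sink at (574, -56).

Emit:
move_arm:
  rows:
    - {"angular": [0,0,0],"travel": [0,0,0],"jaw": 0.65}
    - {"angular": [0,0,0],"travel": [0,0,0],"jaw": 0.8}
    - {"angular": [0,0,0],"travel": [0,0,0],"jaw": 1}
    - {"angular": [0,0,0],"travel": [0,0,0],"jaw": 1}
    - {"angular": [0,0,0],"travel": [0,0,-0.02],"jaw": 1}
    - {"angular": [0,0,0],"travel": [0,0,-0.04],"jaw": 1}
    - {"angular": [0,0,0],"travel": [0,0,-0.04],"jaw": 1}
    - {"angular": [0,0,0],"travel": [0.003,0.03,-0.01],"jaw": 1}
    - {"angular": [0,0,0],"travel": [0.003,0.045,0],"jaw": 1}
    - {"angular": [0,0,0],"travel": [0.003,0.045,0],"jaw": 1}
    - {"angular": [0,0,0],"travel": [0.003,0.045,0],"jaw": 1}
    - {"angular": [0,0,0],"travel": [0.003,0.045,0],"jaw": 1}

```text
clock: 9.2
eef_pos: [558.2, 120.3, 252.3]
orientation: [1.0, -0.002, 0.0, 0.0]
contact_force: [1.0, 0.2, 0.4]
finger_gap: 1.003
gripper_force: 0.0
```

Emit:
move_arm:
  rows:
    - {"angular": [0,0,0],"travel": [0.004,0.045,0],"jaw": 1}
    - {"angular": [0,0,0],"travel": [0.004,0.045,0],"jaw": 1}
    - {"angular": [0,0,0],"travel": [0.003,0.045,0],"jaw": 1}
    - {"angular": [0,0,0],"travel": [0.003,0.028,0],"jaw": 1}
    - {"angular": [0,0,0],"travel": [0,0.015,0],"jaw": 1}
    - {"angular": [0,0,0],"travel": [0,0,0],"jaw": 1}
    - {"angular": [0,0,0],"travel": [0,0,0],"jaw": 1}

```text
clock: 9.9
eef_pos: [571.1, -55.3, 252.1]
orientation: [1.0, -0.002, -0.0, -0.001]
contact_force: [0.1, 0.8, 0.1]
finger_gap: 1.004
gripper_force: 0.0
```

```bash
python3 - <<'E'
from h import *
st()
a=manip.get_image("top"); cv2.imwrite("pics/t1.png",cv2.convertScaleAbs(cv2.resize(a[130:310,60:460],(800,360)),alpha=1.6))
E
```

```text
9.9 [571.1 -55.3 252.1] yaw -0.0047 z [-0.001  0.001 -1.   ] gap 87.4 F 0.0 [0.1 0.8 0.1]
```

View pics/t1.png

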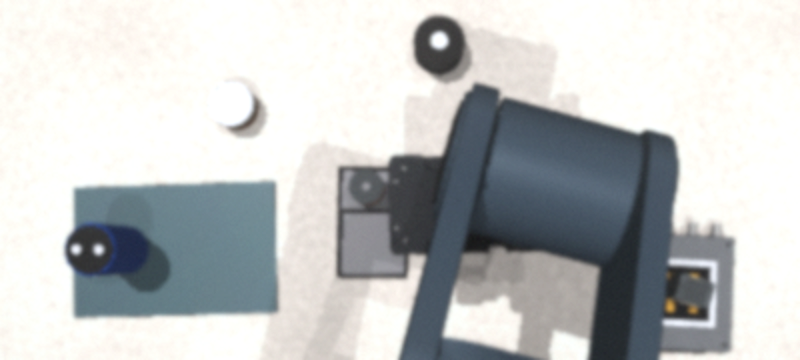

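The capacitor stands upright on the mat, top at (88,250) in the crop. Descending on the heat sink.

Emit:
move_arm:
  rows:
    - {"angular": [0,0,0],"travel": [0.002,0.001,0.02],"jaw": 1}
    - {"angular": [0,0,0],"travel": [0,0,0.03],"jaw": 1}
    - {"angular": [0,0,0],"travel": [0,0,0.03],"jaw": 1}
    - {"angular": [0,0,0],"travel": [0,0,0.02],"jaw": 1}
    - {"angular": [0,0,0],"travel": [0,0,0.01],"jaw": 1}
    - {"angular": [0,0,0],"travel": [0,0,0],"jaw": 0.8}
    - {"angular": [0,0,0],"travel": [0,0,0],"jaw": 0.7}
    - {"angular": [0,0,0],"travel": [0,0,0],"jaw": 0.6}
    - {"angular": [0,0,0],"travel": [0,0,0],"jaw": 0.5}
    - {"angular": [0,0,0],"travel": [0,0,0],"jaw": 0.3}
    - {"angular": [0,0,0],"travel": [0,0,0],"jaw": 0.3}
    - {"angular": [0,0,0],"travel": [0,0,0],"jaw": 0.3}
  newtons: 30

```text
clock: 11.15
eef_pos: [573.9, -57.4, 143.0]
orientation: [1.0, -0.002, 0.001, 0.0]
contact_force: [-0.2, 0.8, 4.7]
finger_gap: 0.597
gripper_force: 29.8
```

```bash
python3 - <<'E'
from h import *
st()
E
```

```text
11.15 [573.9 -57.4 143. ] yaw -0.005 z [ 0.001 -0.    -1.   ] gap 52.0 F 29.8 [-0.2  0.8  4.7]
```

Emit:
move_arm:
  rows:
    - {"angular": [0,0,0],"travel": [0,0,-0.01],"jaw": 0.3}
    - {"angular": [0,0,0],"travel": [0,0,-0.03],"jaw": 0.3}
    - {"angular": [0,0,0],"travel": [0,0,-0.03],"jaw": 0.3}
    - {"angular": [0,0,0],"travel": [-0.001,-0.012,-0.01],"jaw": 0.3}
    - {"angular": [0,0,0],"travel": [-0.003,-0.024,0],"jaw": 0.3}
    - {"angular": [0,0,0],"travel": [-0.004,-0.034,0],"jaw": 0.3}
    - {"angular": [0,0,0],"travel": [-0.005,-0.038,0],"jaw": 0.3}
    - {"angular": [0,0,0],"travel": [-0.005,-0.038,0],"jaw": 0.3}
    - {"angular": [0,0,0],"travel": [-0.005,-0.038,0],"jaw": 0.3}
    - {"angular": [0,0,0],"travel": [-0.004,-0.036,0],"jaw": 0.3}
    - {"angular": [0,0,0],"travel": [-0.003,-0.03,0],"jaw": 0.3}
    - {"angular": [0,0,0],"travel": [-0.001,-0.02,0],"jaw": 0.3}

```text
clock: 12.35
eef_pos: [541.6, 215.7, 221.2]
orientation: [1.0, -0.001, -0.002, -0.0]
contact_force: [0.3, -0.3, -3.3]
finger_gap: 0.598
gripper_force: 29.8
```

Emit:
move_arm:
  rows:
    - {"angular": [0,0,0],"travel": [0,-0.009,0],"jaw": 0.3}
    - {"angular": [0,0,0],"travel": [0,0,0],"jaw": 0.3}
    - {"angular": [0,0,0],"travel": [0,0,0.015],"jaw": 0.3}
    - {"angular": [0,0,0],"travel": [0,0,0.025],"jaw": 0.3}
    - {"angular": [0,0,0],"travel": [0,0,0.02],"jaw": 0.3}
    - {"angular": [0,0,0],"travel": [0,0,0.01],"jaw": 0.3}
    - {"angular": [0,0,0],"travel": [0,0,0.004],"jaw": 0.3}
    - {"angular": [0,0,0],"travel": [0,0,0],"jaw": 0.3}
    - {"angular": [0,0,0],"travel": [0,0,0],"jaw": 0.3}

```text
clock: 13.25
eef_pos: [544.5, 221.7, 149.0]
orientation: [1.0, -0.003, 0.001, -0.0]
contact_force: [-1.0, 0.0, -2.5]
finger_gap: 0.597
gripper_force: 29.8
```

Emit:
move_arm:
  rows:
    - {"angular": [0,0,0],"travel": [0,0,0.003],"jaw": 0.3}
    - {"angular": [0,0,0],"travel": [0,0,0.002],"jaw": 0.3}
    - {"angular": [0,0,0],"travel": [0,0,0.001],"jaw": 0.3}
    - {"angular": [0,0,0],"travel": [0,0,0],"jaw": 0.3}
    - {"angular": [0,0,0],"travel": [0,0,0],"jaw": 0.3}

```text
clock: 13.75
eef_pos: [544.0, 222.0, 143.0]
orientation: [1.0, -0.002, 0.0, -0.0]
contact_force: [-0.8, -0.9, 3.5]
finger_gap: 0.599
gripper_force: 29.8
```

Emit:
move_arm:
  rows:
    - {"angular": [0,0,0],"travel": [0,0,0],"jaw": 0.7}
    - {"angular": [0,0,0],"travel": [0,0,0],"jaw": 0.85}
    - {"angular": [0,0,0],"travel": [0,0,0],"jaw": 1}
    - {"angular": [0,0,0],"travel": [0,0,0],"jaw": 1}
    - {"angular": [0,0,0],"travel": [0,0,-0.02],"jaw": 1}
    - {"angular": [0,0,0],"travel": [0,0,-0.04],"jaw": 1}
    - {"angular": [0,0,0],"travel": [0,0,-0.04],"jaw": 1}
    - {"angular": [0,0,0],"travel": [-0.003,0.03,-0.01],"jaw": 1}
    - {"angular": [0,0,0],"travel": [-0.005,0.045,0],"jaw": 1}
    - {"angular": [0,0,0],"travel": [-0.005,0.045,0],"jaw": 1}
    - {"angular": [0,0,0],"travel": [-0.005,0.045,0],"jaw": 1}
    - {"angular": [0,0,0],"travel": [-0.005,0.045,0],"jaw": 1}

```text
clock: 14.95
eef_pos: [519.4, 10.5, 252.4]
orientation: [1.0, -0.002, 0.0, 0.0]
contact_force: [0.8, -0.1, 0.1]
finger_gap: 1.0
gripper_force: 0.0
```

Emit:
move_arm:
  rows:
    - {"angular": [0,0,0],"travel": [-0.005,0.045,0],"jaw": 1}
    - {"angular": [0,0,0],"travel": [-0.005,0.045,0],"jaw": 1}
    - {"angular": [0,0,0],"travel": [-0.005,0.045,0],"jaw": 1}
    - {"angular": [0,0,0],"travel": [-0.005,0.045,0],"jaw": 1}
    - {"angular": [0,0,0],"travel": [-0.005,0.045,0],"jaw": 1}
    - {"angular": [0,0,0],"travel": [-0.005,0.03,0],"jaw": 1}
    - {"angular": [0,0,0],"travel": [-0.003,0.011,0],"jaw": 1}
    - {"angular": [0,0,1],"travel": [0,0,0],"jaw": 1}
    - {"angular": [0,0,1],"travel": [0,0,0],"jaw": 1}
    - {"angular": [0,0,0.9],"travel": [0,0,0],"jaw": 1}
    - {"angular": [0,0,0],"travel": [0,0,0],"jaw": 1}
    - {"angular": [0,0,0],"travel": [0,0,0],"jaw": 1}

```text
clock: 16.15
eef_pos: [485.6, -252.9, 252.2]
orientation: [0.988, -0.152, -0.0, -0.0]
contact_force: [0.9, -0.5, 0.2]
finger_gap: 1.002
gripper_force: 0.0
```

```bash
python3 - <<'E'
from h import *
st()
a=manip.get_image("top"); b=manip.get_image("scene")
f=lambda c:cv2.convertScaleAbs(cv2.resize(c,(390,400),interpolation=cv2.INTER_CUBIC),alpha=1.6)
cv2.imwrite("pics/t2.png",cv2.hconcat([f(a[190:330,100:350]),f(b[130:310,210:470])]))
E
```

```text
16.15 [ 485.6 -252.9  252.2] yaw -0.3056 z [-0.     0.001 -1.   ] gap 87.2 F 0.0 [ 0.9 -0.5  0.2]
```

View pics/t2.png

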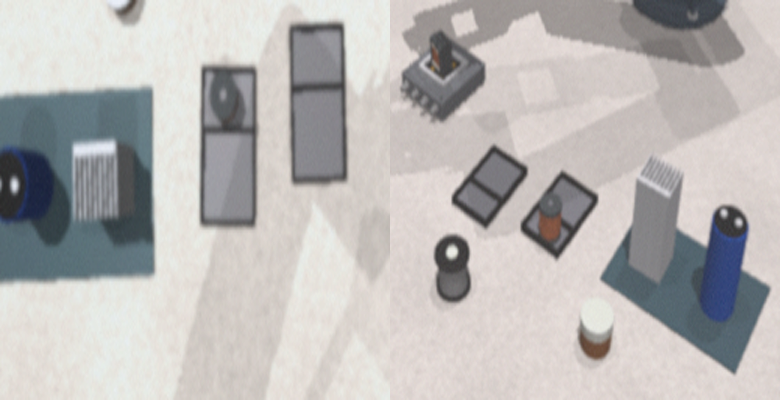

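Both tall parts stand upright on the mat: in the left panel the heat sink is at (95,180) and the cap at (15,185). Next I'll pick up the inductor.

Emit:
move_arm:
  rows:
    - {"angular": [0,0,0],"travel": [0.003,0,0.02],"jaw": 1}
    - {"angular": [0,0,0],"travel": [0,0,0.035],"jaw": 1}
    - {"angular": [0,0,0],"travel": [0,0,0.035],"jaw": 1}
    - {"angular": [0,0,0],"travel": [0,0,0.03],"jaw": 1}
    - {"angular": [0,0,0],"travel": [0,0,0.014],"jaw": 1}
    - {"angular": [0,0,0],"travel": [0,0,0.003],"jaw": 0.8}
    - {"angular": [0,0,0],"travel": [0,0,0],"jaw": 0.6}
    - {"angular": [0,0,0],"travel": [0,0,0],"jaw": 0.5}
    - {"angular": [0,0,0],"travel": [0,0,0],"jaw": 0.4}
    - {"angular": [0,0,0],"travel": [0,0,0],"jaw": 0.2}
    - {"angular": [0,0,0],"travel": [0,0,0],"jaw": 0.2}
    - {"angular": [0,0,0],"travel": [0,0,0],"jaw": 0.2}
  newtons: 15

```text
clock: 17.45
eef_pos: [488.5, -254.8, 115.6]
orientation: [0.988, -0.154, 0.0, 0.0]
contact_force: [-0.5, 0.0, -0.1]
finger_gap: 0.446
gripper_force: 0.0
```

```bash
python3 - <<'E'
from h import *
st()
E
```

```text
17.45 [ 488.5 -254.8  115.6] yaw -0.3085 z [ 0. -0. -1.] gap 38.8 F 0.0 [-0.5  0.  -0.1]
```

Emit:
move_arm:
  rows:
    - {"angular": [0,0,0],"travel": [0,0,0],"jaw": 0.2}
    - {"angular": [0,0,0],"travel": [0,0,0],"jaw": 0.2}
    - {"angular": [0,0,0],"travel": [0,0,0],"jaw": 0.2}

```text
clock: 17.75
eef_pos: [488.5, -254.7, 115.5]
orientation: [0.988, -0.154, 0.0, -0.0]
contact_force: [-0.5, 1.2, 4.2]
finger_gap: 0.414
gripper_force: 15.0
```

Emit:
move_arm:
  rows:
    - {"angular": [0,0,0],"travel": [0,0,-0.01],"jaw": 0.2}
    - {"angular": [0,0,0],"travel": [0,0,-0.025],"jaw": 0.2}
    - {"angular": [0,0,0],"travel": [0,0,-0.025],"jaw": 0.2}
    - {"angular": [0,0,-0.98],"travel": [0,0,0],"jaw": 0.2}
    - {"angular": [0,0,-0.98],"travel": [0,0,0],"jaw": 0.2}
    - {"angular": [0,0,-0.98],"travel": [0,0,0],"jaw": 0.2}
    - {"angular": [0,0,0],"travel": [0.01,-0.014,0],"jaw": 0.2}
    - {"angular": [0,0,0],"travel": [0.02,-0.028,0],"jaw": 0.2}
    - {"angular": [0,0,0],"travel": [0.025,-0.035,0],"jaw": 0.2}
    - {"angular": [0,0,0],"travel": [0.025,-0.035,0],"jaw": 0.2}
    - {"angular": [0,0,0],"travel": [0.025,-0.035,0],"jaw": 0.2}
    - {"angular": [0,0,0],"travel": [0.02,-0.028,0],"jaw": 0.2}

```text
clock: 18.95
eef_pos: [614.4, -77.7, 175.3]
orientation: [1.0, 0.0, -0.0, -0.0]
contact_force: [0.1, -1.4, -1.3]
finger_gap: 0.411
gripper_force: 15.0
```

Emit:
move_arm:
  rows:
    - {"angular": [0,0,0],"travel": [0.012,-0.017,0],"jaw": 0.2}
    - {"angular": [0,0,0],"travel": [0.006,-0.006,0],"jaw": 0.2}
    - {"angular": [0,0,0],"travel": [0,0,0],"jaw": 0.2}
    - {"angular": [0,0,0],"travel": [0,0,0],"jaw": 0.2}

```text
clock: 19.35
eef_pos: [630.8, -57.6, 175.1]
orientation: [1.0, -0.001, -0.001, 0.0]
contact_force: [-0.5, 0.2, -1.5]
finger_gap: 0.413
gripper_force: 15.0
```

```bash
python3 - <<'E'
from h import *
st()
E
```

```text
19.35 [630.8 -57.6 175.1] yaw -0.001 z [-0.001 -0.    -1.   ] gap 35.9 F 15.0 [-0.5  0.2 -1.5]
```

Emit:
move_arm:
  rows:
    - {"angular": [0,0,0],"travel": [0.001,-0.001,0.015],"jaw": 0.2}
    - {"angular": [0,0,0],"travel": [0,0,0.025],"jaw": 0.2}
    - {"angular": [0,0,0],"travel": [0,0,0.02],"jaw": 0.2}
    - {"angular": [0,0,0],"travel": [0,0,0.015],"jaw": 0.2}
    - {"angular": [0,0,0],"travel": [0,0,0.008],"jaw": 0.2}
    - {"angular": [0,0,0],"travel": [0,0,0.003],"jaw": 0.2}
    - {"angular": [0,0,0],"travel": [0,0,0.001],"jaw": 0.2}
    - {"angular": [0,0,0],"travel": [0,0,0],"jaw": 0.2}
    - {"angular": [0,0,0],"travel": [0,0,0],"jaw": 0.2}

```text
clock: 20.25
eef_pos: [633.1, -56.0, 89.2]
orientation: [1.0, -0.0, 0.001, 0.0]
contact_force: [0.2, -0.5, -2.0]
finger_gap: 0.41
gripper_force: 15.0
```

Emit:
move_arm:
  rows:
    - {"angular": [0,0,0],"travel": [-0.001,0,0.002],"jaw": 0.2}
    - {"angular": [0,0,0],"travel": [0,0,0.001],"jaw": 0.2}
    - {"angular": [0,0,0],"travel": [0,0,0],"jaw": 0.2}
    - {"angular": [0,0,0],"travel": [0,0,0],"jaw": 0.2}

```text
clock: 20.65
eef_pos: [631.9, -55.9, 86.5]
orientation: [1.0, -0.0, 0.001, 0.0]
contact_force: [-1.4, 0.3, 5.7]
finger_gap: 0.411
gripper_force: 15.0
```

Emit:
move_arm:
  rows:
    - {"angular": [0,0,0],"travel": [0,0,0],"jaw": 0.6}
    - {"angular": [0,0,0],"travel": [0,0,0],"jaw": 0.7}
    - {"angular": [0,0,0],"travel": [0,0,0],"jaw": 0.8}
    - {"angular": [0,0,0],"travel": [0,0,-0.02],"jaw": 0.8}
    - {"angular": [0,0,0],"travel": [0,0,-0.03],"jaw": 0.8}
    - {"angular": [0,0,0],"travel": [0,0,-0.03],"jaw": 0.9}
    - {"angular": [0,0,0],"travel": [-0.006,-0.023,0],"jaw": 1}
    - {"angular": [0,0,0],"travel": [-0.008,-0.035,0],"jaw": 1}
    - {"angular": [0,0,0],"travel": [-0.008,-0.035,0],"jaw": 1}
    - {"angular": [0,0,0],"travel": [-0.008,-0.03,0],"jaw": 1}
    - {"angular": [0,0,0],"travel": [0,0,0],"jaw": 1}
    - {"angular": [0,0,0],"travel": [0,0,0],"jaw": 1}

```text
clock: 21.85
eef_pos: [601.5, 67.7, 165.2]
orientation: [1.0, 0.001, 0.0, 0.0]
contact_force: [-0.3, -0.6, -0.1]
finger_gap: 0.997
gripper_force: 0.0
```

```bash
python3 - <<'E'
from h import *
st()
b=manip.get_image("scene")
cv2.imwrite("pics/t3.png",cv2.convertScaleAbs(cv2.resize(b[110:310,200:470],None,fx=2.9,fy=2.9,interpolation=cv2.INTER_CUBIC),alpha=1.6))
E
```

```text
21.85 [601.5  67.7 165.2] yaw 0.0012 z [ 0. -0. -1.] gap 86.7 F 0.0 [-0.3 -0.6 -0.1]
```

View pics/t3.png

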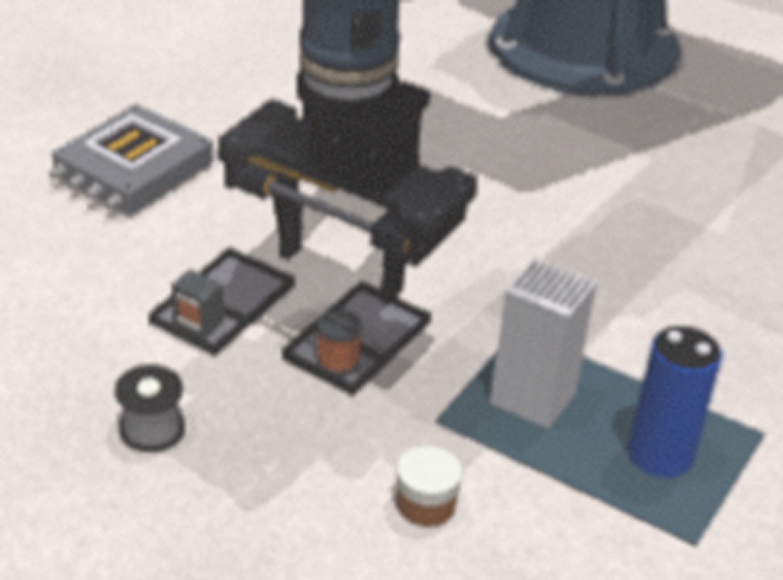

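The inductor stands upright in tray_b's rear pocket at (198,302), the nest is empty at (137,142), and both tall parts are on the mat. Now the choke.

Emit:
move_arm:
  rows:
    - {"angular": [0,0,0],"travel": [0,0,0.015],"jaw": 1}
    - {"angular": [0,0,0],"travel": [0,0,0.03],"jaw": 1}
    - {"angular": [0,0,0],"travel": [0,0,0.02],"jaw": 1}
    - {"angular": [0,0,0],"travel": [0,0,0.01],"jaw": 0.8}
    - {"angular": [0,0,0],"travel": [0,0,0.002],"jaw": 0.6}
    - {"angular": [0,0,0],"travel": [0,0,0],"jaw": 0.5}
    - {"angular": [0,0,0],"travel": [0,0,0],"jaw": 0.4}
    - {"angular": [0,0,0],"travel": [0,0,0],"jaw": 0.2}
    - {"angular": [0,0,0],"travel": [0,0,0],"jaw": 0.2}
    - {"angular": [0,0,0],"travel": [0,0,0],"jaw": 0.2}
    - {"angular": [0,0,0],"travel": [0,0,0],"jaw": 0.2}
    - {"angular": [0,0,0],"travel": [0,0,0],"jaw": 0.2}

```text
clock: 23.1
eef_pos: [601.9, 67.6, 88.9]
orientation: [1.0, -0.0, 0.001, -0.0]
contact_force: [0.4, 1.9, 4.3]
finger_gap: 0.414
gripper_force: 15.0
```

Emit:
move_arm:
  rows:
    - {"angular": [0,0,0],"travel": [0,0,0],"jaw": 0.2}
    - {"angular": [0,0,0],"travel": [0,0,0],"jaw": 0.2}

```text
clock: 23.3
eef_pos: [601.9, 67.6, 88.9]
orientation: [1.0, -0.0, 0.0, -0.0]
contact_force: [-0.5, 2.4, 5.0]
finger_gap: 0.413
gripper_force: 15.0
```

Emit:
move_arm:
  rows:
    - {"angular": [0,0,0],"travel": [0,0,-0.01],"jaw": 0.2}
    - {"angular": [0,0,0],"travel": [0,0,-0.03],"jaw": 0.2}
    - {"angular": [0,0,0],"travel": [0,0,-0.03],"jaw": 0.2}
    - {"angular": [0,0,0],"travel": [-0.005,0.014,-0.01],"jaw": 0.2}
    - {"angular": [0,0,0],"travel": [-0.01,0.028,0],"jaw": 0.2}
    - {"angular": [0,0,0],"travel": [-0.014,0.039,0],"jaw": 0.2}
    - {"angular": [0,0,0],"travel": [-0.014,0.039,0],"jaw": 0.2}
    - {"angular": [0,0,0],"travel": [-0.014,0.039,0],"jaw": 0.2}
    - {"angular": [0,0,0],"travel": [-0.014,0.039,0],"jaw": 0.2}
    - {"angular": [0,0,0],"travel": [-0.014,0.039,0],"jaw": 0.2}
    - {"angular": [0,0,0],"travel": [-0.013,0.036,0],"jaw": 0.2}
    - {"angular": [0,0,0],"travel": [-0.01,0.028,0],"jaw": 0.2}

```text
clock: 24.5
eef_pos: [491.1, -236.5, 167.6]
orientation: [1.0, -0.001, -0.001, -0.0]
contact_force: [0.9, 0.1, -1.6]
finger_gap: 0.41
gripper_force: 15.0
```

Emit:
move_arm:
  rows:
    - {"angular": [0,0,0],"travel": [-0.006,0.015,0],"jaw": 0.2}
    - {"angular": [0,0,0],"travel": [-0.002,0.004,0],"jaw": 0.2}
    - {"angular": [0,0,0],"travel": [0,0,0],"jaw": 0.2}
    - {"angular": [0,0,0],"travel": [0,0,0],"jaw": 0.2}

```text
clock: 24.9
eef_pos: [485.3, -251.5, 168.0]
orientation: [1.0, 0.0, -0.0, -0.001]
contact_force: [-0.0, 0.3, -0.8]
finger_gap: 0.407
gripper_force: 15.0
```

Lower by 50 to about 118.

Emit:
move_arm:
  rows:
    - {"angular": [0,0,0],"travel": [0,0.001,0.015],"jaw": 0.2}
    - {"angular": [0,0,0],"travel": [0,0,0.015],"jaw": 0.2}
    - {"angular": [0,0,0],"travel": [0,0,0.01],"jaw": 0.2}
    - {"angular": [0,0,0],"travel": [0,0,0.005],"jaw": 0.2}
    - {"angular": [0,0,0],"travel": [0,0,0.003],"jaw": 0.2}
    - {"angular": [0,0,0],"travel": [0,0,0],"jaw": 0.2}
    - {"angular": [0,0,0],"travel": [0,0,0],"jaw": 0.2}

```text
clock: 25.6
eef_pos: [485.7, -253.8, 120.6]
orientation: [1.0, -0.0, 0.0, 0.0]
contact_force: [0.0, 0.5, -0.8]
finger_gap: 0.412
gripper_force: 15.0
```

Emit:
move_arm:
  rows:
    - {"angular": [0,0,0],"travel": [0,-0.001,0.002],"jaw": 0.2}
    - {"angular": [0,0,0],"travel": [0,0,0.001],"jaw": 0.2}
    - {"angular": [0,0,0],"travel": [0,0,0],"jaw": 0.2}
    - {"angular": [0,0,0],"travel": [0,0,0],"jaw": 0.2}

```text
clock: 26.0
eef_pos: [485.5, -252.8, 117.8]
orientation: [1.0, -0.0, 0.0, 0.0]
contact_force: [-0.5, 0.9, 4.2]
finger_gap: 0.408
gripper_force: 15.0
```

Emit:
move_arm:
  rows:
    - {"angular": [0,0,0],"travel": [0,0,0],"jaw": 0.6}
    - {"angular": [0,0,0],"travel": [0,0,0],"jaw": 0.7}
    - {"angular": [0,0,0],"travel": [0,0,0],"jaw": 0.8}
    - {"angular": [0,0,0],"travel": [0,0,-0.02],"jaw": 0.9}
    - {"angular": [0,0,0],"travel": [0,0,-0.04],"jaw": 1}
    - {"angular": [0,0,0],"travel": [0,0,-0.04],"jaw": 1}
    - {"angular": [0,0,0],"travel": [0.003,-0.02,-0.035],"jaw": 1}
    - {"angular": [0,0,0],"travel": [0.005,-0.045,0],"jaw": 1}
    - {"angular": [0,0,0],"travel": [0.005,-0.045,0],"jaw": 1}
    - {"angular": [0,0,0],"travel": [0.005,-0.045,0],"jaw": 1}
    - {"angular": [0,0,0],"travel": [0.005,-0.045,0],"jaw": 1}
    - {"angular": [0,0,0],"travel": [0.005,-0.045,0],"jaw": 1}

```text
clock: 27.2
eef_pos: [513.5, -6.1, 252.2]
orientation: [1.0, -0.001, 0.0, 0.0]
contact_force: [0.3, 0.2, 0.2]
finger_gap: 0.999
gripper_force: 0.0
```

```bash
python3 - <<'E'
from h import *
st()
b=manip.get_image("top");a=manip.get_image("scene")
cv2.imwrite("pics/t4.png",cv2.convertScaleAbs(cv2.hconcat([cv2.resize(b[190:320,330:450],(390,420)),cv2.resize(a[110:240,200:320],(390,420))]),alpha=1.6))
E
```

```text
27.2 [513.5  -6.1 252.2] yaw -0.0011 z [ 0. -0. -1.] gap 86.9 F 0.0 [0.3 0.2 0.2]
```

View pics/t4.png

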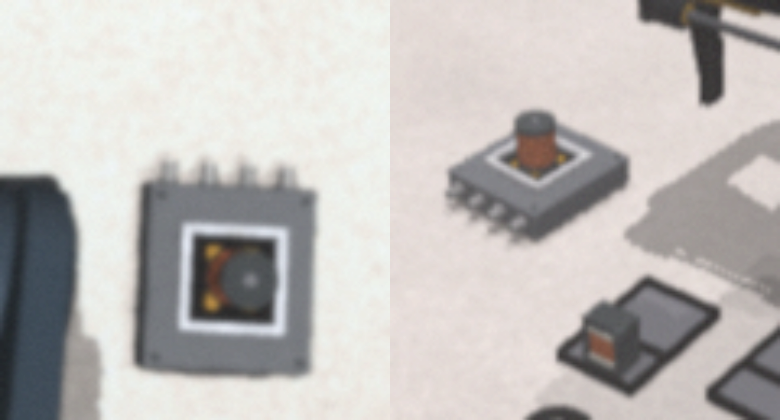

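The choke stands upright in the nest, its top at (249,280) in the left panel, and the inductor is upright in its pocket. Now the heat sink back.

Emit:
move_arm:
  rows:
    - {"angular": [0,0,0],"travel": [0.006,-0.045,0],"jaw": 1}
    - {"angular": [0,0,0],"travel": [0.006,-0.045,0],"jaw": 1}
    - {"angular": [0,0,0],"travel": [0.006,-0.045,0],"jaw": 1}
    - {"angular": [0,0,0],"travel": [0.006,-0.045,0],"jaw": 1}
    - {"angular": [0,0,0],"travel": [0.004,-0.03,0],"jaw": 1}
    - {"angular": [0,0,0],"travel": [0.002,-0.012,0],"jaw": 1}
    - {"angular": [0,0,0],"travel": [0,0,0],"jaw": 1}
    - {"angular": [0,0,0],"travel": [0,0,0],"jaw": 1}

```text
clock: 28.1
eef_pos: [543.6, 212.9, 251.9]
orientation: [1.0, -0.001, -0.0, 0.001]
contact_force: [0.7, -0.5, -0.3]
finger_gap: 0.998
gripper_force: 0.0
```

Emit:
move_arm:
  rows:
    - {"angular": [0,0,0],"travel": [0,-0.009,0.01],"jaw": 1}
    - {"angular": [0,0,0],"travel": [0,0,0.03],"jaw": 1}
    - {"angular": [0,0,0],"travel": [0,0,0.03],"jaw": 1}
    - {"angular": [0,0,0],"travel": [0,0,0.025],"jaw": 1}
    - {"angular": [0,0,0],"travel": [0,0,0.01],"jaw": 1}
    - {"angular": [0,0,0],"travel": [0,0,0.003],"jaw": 0.8}
    - {"angular": [0,0,0],"travel": [0,0,0],"jaw": 0.7}
    - {"angular": [0,0,0],"travel": [0,0,0],"jaw": 0.6}
    - {"angular": [0,0,0],"travel": [0,0,0],"jaw": 0.5}
    - {"angular": [0,0,0],"travel": [0,0,0],"jaw": 0.3}
    - {"angular": [0,0,0],"travel": [0,0,0],"jaw": 0.3}
    - {"angular": [0,0,0],"travel": [0,0,0],"jaw": 0.3}
  newtons: 30

```text
clock: 29.3
eef_pos: [544.1, 223.2, 145.1]
orientation: [1.0, -0.0, 0.001, -0.0]
contact_force: [-1.1, -1.2, 5.7]
finger_gap: 0.598
gripper_force: 29.7
```

Emit:
move_arm:
  rows:
    - {"angular": [0,0,0],"travel": [0,0,-0.01],"jaw": 0.3}
    - {"angular": [0,0,0],"travel": [0,0,-0.03],"jaw": 0.3}
    - {"angular": [0,0,0],"travel": [0,0,-0.03],"jaw": 0.3}
    - {"angular": [0,0,0],"travel": [0.001,0.012,-0.005],"jaw": 0.3}
    - {"angular": [0,0,0],"travel": [0.003,0.024,0],"jaw": 0.3}
    - {"angular": [0,0,0],"travel": [0.004,0.034,0],"jaw": 0.3}
    - {"angular": [0,0,0],"travel": [0.004,0.038,0],"jaw": 0.3}
    - {"angular": [0,0,0],"travel": [0.004,0.038,0],"jaw": 0.3}
    - {"angular": [0,0,0],"travel": [0.004,0.038,0],"jaw": 0.3}
    - {"angular": [0,0,0],"travel": [0.004,0.036,0],"jaw": 0.3}
    - {"angular": [0,0,0],"travel": [0.003,0.03,0],"jaw": 0.3}
    - {"angular": [0,0,0],"travel": [0.001,0.02,0],"jaw": 0.3}

```text
clock: 30.5
eef_pos: [570.8, -49.8, 217.9]
orientation: [1.0, -0.001, -0.001, 0.0]
contact_force: [0.2, 0.5, -2.9]
finger_gap: 0.593
gripper_force: 29.7
```

Emit:
move_arm:
  rows:
    - {"angular": [0,0,0],"travel": [0.001,0.01,0],"jaw": 0.3}
    - {"angular": [0,0,0],"travel": [0,0,0],"jaw": 0.3}
    - {"angular": [0,0,0],"travel": [0,0,0],"jaw": 0.3}
    - {"angular": [0,0,0],"travel": [0,0,0],"jaw": 0.3}

```text
clock: 30.9
eef_pos: [572.0, -55.6, 218.9]
orientation: [1.0, 0.0, -0.001, -0.0]
contact_force: [0.8, 0.2, -2.6]
finger_gap: 0.592
gripper_force: 29.7
```

Emit:
move_arm:
  rows:
    - {"angular": [0,0,0],"travel": [0.002,0.001,0.015],"jaw": 0.3}
    - {"angular": [0,0,0],"travel": [0,0,0.025],"jaw": 0.3}
    - {"angular": [0,0,0],"travel": [0,0,0.015],"jaw": 0.3}
    - {"angular": [0,0,0],"travel": [0,0,0.01],"jaw": 0.3}
    - {"angular": [0,0,0],"travel": [0,0,0.004],"jaw": 0.3}
    - {"angular": [0,0,0],"travel": [0,0,0.002],"jaw": 0.3}
    - {"angular": [0,0,0],"travel": [0,0,0],"jaw": 0.3}
    - {"angular": [0,0,0],"travel": [0,0,0],"jaw": 0.3}

```text
clock: 31.7
eef_pos: [575.0, -57.9, 148.9]
orientation: [1.0, -0.0, 0.001, 0.0]
contact_force: [-0.1, 0.4, -2.2]
finger_gap: 0.595
gripper_force: 29.7
```

Emit:
move_arm:
  rows:
    - {"angular": [0,0,0],"travel": [-0.001,0,0.002],"jaw": 0.3}
    - {"angular": [0,0,0],"travel": [0,0,0.001],"jaw": 0.3}
    - {"angular": [0,0,0],"travel": [0,0,0.001],"jaw": 0.3}
    - {"angular": [0,0,0],"travel": [0,0,0],"jaw": 0.3}
    - {"angular": [0,0,0],"travel": [0,0,0],"jaw": 0.3}

```text
clock: 32.2
eef_pos: [573.6, -57.9, 145.1]
orientation: [1.0, -0.0, 0.0, 0.0]
contact_force: [-1.0, 0.2, 5.8]
finger_gap: 0.596
gripper_force: 29.7
```

Emit:
move_arm:
  rows:
    - {"angular": [0,0,0],"travel": [0,0,0],"jaw": 0.7}
    - {"angular": [0,0,0],"travel": [0,0,0],"jaw": 0.85}
    - {"angular": [0,0,0],"travel": [0,0,0],"jaw": 1}
    - {"angular": [0,0,0],"travel": [0,0,0],"jaw": 1}
    - {"angular": [0,0,0],"travel": [0,0,-0.02],"jaw": 1}
    - {"angular": [0,0,0],"travel": [0,0,-0.04],"jaw": 1}
    - {"angular": [0,0,0],"travel": [0,0,-0.04],"jaw": 1}
    - {"angular": [0,0,0],"travel": [-0.003,-0.03,-0.01],"jaw": 1}
    - {"angular": [0,0,0],"travel": [-0.003,-0.045,0],"jaw": 1}
    - {"angular": [0,0,0],"travel": [-0.003,-0.045,0],"jaw": 1}
    - {"angular": [0,0,0],"travel": [-0.003,-0.045,0],"jaw": 1}
    - {"angular": [0,0,0],"travel": [-0.003,-0.045,0],"jaw": 1}

```text
clock: 33.4
eef_pos: [558.4, 153.8, 254.3]
orientation: [1.0, -0.001, 0.0, -0.0]
contact_force: [1.3, 0.3, -0.8]
finger_gap: 0.999
gripper_force: 0.0
```

Emit:
move_arm:
  rows:
    - {"angular": [0,0,0],"travel": [-0.004,-0.045,0],"jaw": 1}
    - {"angular": [0,0,0],"travel": [-0.004,-0.045,0],"jaw": 1}
    - {"angular": [0,0,0],"travel": [-0.003,-0.045,0],"jaw": 1}
    - {"angular": [0,0,0],"travel": [-0.003,-0.03,0],"jaw": 1}
    - {"angular": [0,0,0],"travel": [0,-0.015,0],"jaw": 1}
    - {"angular": [0,0,0],"travel": [0,0,0],"jaw": 1}
    - {"angular": [0,0,0],"travel": [0,0,0],"jaw": 1}
    - {"angular": [0,0,0],"travel": [0,0,0],"jaw": 1}

```text
clock: 34.2
eef_pos: [545.1, 330.4, 254.1]
orientation: [1.0, -0.001, -0.0, 0.0]
contact_force: [1.0, 0.4, -0.3]
finger_gap: 0.999
gripper_force: 0.0
```

```bash
python3 - <<'E'
from h import *
st()
b=manip.get_image("top");a=manip.get_image("scene")
cv2.imwrite("pics/t5.png",cv2.convertScaleAbs(cv2.hconcat([cv2.resize(b[170:300,230:350],(390,420)),cv2.resize(a[120:320,190:450],(390,420))]),alpha=1.6))
E
```

```text
34.2 [545.1 330.4 254.1] yaw -0.0026 z [-0.001 -0.001 -1.   ] gap 86.9 F 0.0 [ 1.   0.4 -0.3]
```

View pics/t5.png

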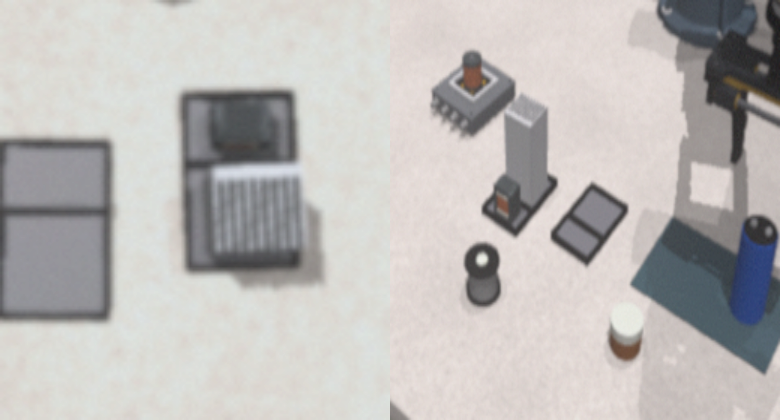

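The heat sink is back upright in tray_b's front pocket, at (257,212) in the left panel, with the inductor upright behind it at (243,125). Now the capacitor.

Emit:
move_arm:
  rows:
    - {"angular": [0,0,0],"travel": [-0.001,-0.001,0.01],"jaw": 1}
    - {"angular": [0,0,0],"travel": [0,0,0.03],"jaw": 1}
    - {"angular": [0,0,0],"travel": [0,0,0.03],"jaw": 1}
    - {"angular": [0,0,0],"travel": [0,0,0.025],"jaw": 1}
    - {"angular": [0,0,0],"travel": [0,0,0.01],"jaw": 1}
    - {"angular": [0,0,0],"travel": [0,0,0.005],"jaw": 0.8}
    - {"angular": [0,0,0],"travel": [0,0,0],"jaw": 0.7}
    - {"angular": [0,0,0],"travel": [0,0,0],"jaw": 0.6}
    - {"angular": [0,0,0],"travel": [0,0,0],"jaw": 0.5}
    - {"angular": [0,0,0],"travel": [0,0,0],"jaw": 0.3}
    - {"angular": [0,0,0],"travel": [0,0,0],"jaw": 0.3}
    - {"angular": [0,0,0],"travel": [0,0,0],"jaw": 0.3}
  newtons: 25

```text
clock: 35.5
eef_pos: [544.2, 333.3, 145.1]
orientation: [1.0, -0.0, 0.001, -0.0]
contact_force: [-0.1, -0.9, 3.9]
finger_gap: 0.58
gripper_force: 24.9
```

Emit:
move_arm:
  rows:
    - {"angular": [0,0,0],"travel": [0,0,-0.01],"jaw": 0.3}
    - {"angular": [0,0,0],"travel": [0,0,-0.02],"jaw": 0.3}
    - {"angular": [0,0,0],"travel": [0,0,-0.015],"jaw": 0.3}
    - {"angular": [0,0,0],"travel": [0,0.012,0],"jaw": 0.3}
    - {"angular": [0,0,0],"travel": [0,0.024,0],"jaw": 0.3}
    - {"angular": [0,0,0],"travel": [0,0.032,0],"jaw": 0.3}
    - {"angular": [0,0,0],"travel": [0,0.036,0],"jaw": 0.3}
    - {"angular": [0,0,0],"travel": [0,0.036,0],"jaw": 0.3}
    - {"angular": [0,0,0],"travel": [0,0.036,0],"jaw": 0.3}
    - {"angular": [0,0,0],"travel": [0,0.034,0],"jaw": 0.3}
    - {"angular": [0,0,0],"travel": [0,0.03,0],"jaw": 0.3}
    - {"angular": [0,0,0],"travel": [0.001,0.02,0],"jaw": 0.3}

```text
clock: 36.7
eef_pos: [543.6, 70.4, 188.8]
orientation: [1.0, -0.001, -0.001, 0.0]
contact_force: [0.6, 0.3, -2.4]
finger_gap: 0.584
gripper_force: 24.9
```

Emit:
move_arm:
  rows:
    - {"angular": [0,0,0],"travel": [0,0.006,0],"jaw": 0.3}
    - {"angular": [0,0,0],"travel": [0,0,0],"jaw": 0.3}
    - {"angular": [0,0,0],"travel": [0,0,0],"jaw": 0.3}
    - {"angular": [0,0,0],"travel": [0,0,0],"jaw": 0.3}

```text
clock: 37.1
eef_pos: [544.3, 68.3, 189.2]
orientation: [1.0, 0.0, -0.0, -0.0]
contact_force: [0.0, -0.0, -2.1]
finger_gap: 0.579
gripper_force: 24.9
```

Emit:
move_arm:
  rows:
    - {"angular": [0,0,0],"travel": [0.001,0.001,0.01],"jaw": 0.3}
    - {"angular": [0,0,0],"travel": [0,0,0.015],"jaw": 0.3}
    - {"angular": [0,0,0],"travel": [0,0,0.01],"jaw": 0.3}
    - {"angular": [0,0,0],"travel": [0,0,0.005],"jaw": 0.3}
    - {"angular": [0,0,0],"travel": [0,0,0.002],"jaw": 0.3}
    - {"angular": [0,0,0],"travel": [0,0,0],"jaw": 0.3}
    - {"angular": [0,0,0],"travel": [0,0,0],"jaw": 0.3}

```text
clock: 37.8
eef_pos: [545.9, 66.2, 147.6]
orientation: [1.0, -0.0, 0.0, 0.0]
contact_force: [-0.0, 0.0, -2.0]
finger_gap: 0.583
gripper_force: 24.9
```

Emit:
move_arm:
  rows:
    - {"angular": [0,0,0],"travel": [-0.001,0,0.001],"jaw": 0.3}
    - {"angular": [0,0,0],"travel": [0,0,0.001],"jaw": 0.3}
    - {"angular": [0,0,0],"travel": [0,0,0.001],"jaw": 0.3}
    - {"angular": [0,0,0],"travel": [0,0,0],"jaw": 0.3}
    - {"angular": [0,0,0],"travel": [0,0,0],"jaw": 0.3}

```text
clock: 38.3
eef_pos: [544.9, 66.1, 145.1]
orientation: [1.0, -0.0, 0.001, 0.0]
contact_force: [-1.5, -0.5, 5.8]
finger_gap: 0.58
gripper_force: 24.9
```

Contact is felt. I'll release, rise and move back out of view.

Emit:
move_arm:
  rows:
    - {"angular": [0,0,0],"travel": [0,0,0],"jaw": 0.65}
    - {"angular": [0,0,0],"travel": [0,0,0],"jaw": 0.8}
    - {"angular": [0,0,0],"travel": [0,0,0],"jaw": 1}
    - {"angular": [0,0,0],"travel": [0,0,0],"jaw": 1}
    - {"angular": [0,0,0],"travel": [0,0,-0.02],"jaw": 1}
    - {"angular": [0,0,0],"travel": [0,0,-0.04],"jaw": 1}
    - {"angular": [0,0,0],"travel": [0,0,-0.04],"jaw": 1}
    - {"angular": [0,0,0],"travel": [0,-0.03,-0.01],"jaw": 1}
    - {"angular": [0,0,0],"travel": [0,-0.045,0],"jaw": 1}
    - {"angular": [0,0,0],"travel": [0,-0.045,0],"jaw": 1}
    - {"angular": [0,0,0],"travel": [0,-0.045,0],"jaw": 1}
    - {"angular": [0,0,0],"travel": [0,-0.045,0],"jaw": 1}

```text
clock: 39.5
eef_pos: [544.5, 277.9, 254.2]
orientation: [1.0, -0.0, -0.0, 0.0]
contact_force: [2.3, 0.1, -0.0]
finger_gap: 1.0
gripper_force: 0.0
```

Emit:
move_arm:
  rows:
    - {"angular": [0,0,0],"travel": [0,-0.04,0],"jaw": 1}
    - {"angular": [0,0,0],"travel": [0,-0.02,0],"jaw": 1}
    - {"angular": [0,0,0],"travel": [0,0,0],"jaw": 1}
    - {"angular": [0,0,0],"travel": [0,0,0],"jaw": 1}
    - {"angular": [0,0,0],"travel": [0,0,0],"jaw": 1}

```text
clock: 40.0
eef_pos: [544.8, 334.5, 254.0]
orientation: [1.0, -0.001, -0.0, 0.001]
contact_force: [0.8, -0.0, 0.1]
finger_gap: 1.002
gripper_force: 0.0
```

```bash
python3 - <<'E'
from h import *
st()
b=manip.get_image("top");a=manip.get_image("scene")
for q in["capacitor_mid","heatsink_mid","choke_mid","inductor_mid","reel_mid","jar_mid"]:
    d=manip.recognise(q,"top"); print(q,[np.round(x["centre"],1).tolist() for x in d[:1]])
cv2.imwrite("pics/t6.png",cv2.convertScaleAbs(cv2.hconcat([cv2.resize(b[130:310,220:440],(400,400)),cv2.resize(a[120:320,190:450],(400,400))]),alpha=1.6))
E
```

```text
40.0 [544.8 334.5 254. ] yaw -0.0022 z [-0.001 -0.001 -1.   ] gap 87.2 F 0.0 [ 0.8 -0.   0.1]
capacitor_mid [[244.1, 250.5]]
heatsink_mid []
choke_mid [[406.1, 276.1]]
inductor_mid [[305.5, 207.1]]
reel_mid [[247.5, 236.1]]
jar_mid [[176.1, 181.3]]
```

View pics/t6.png

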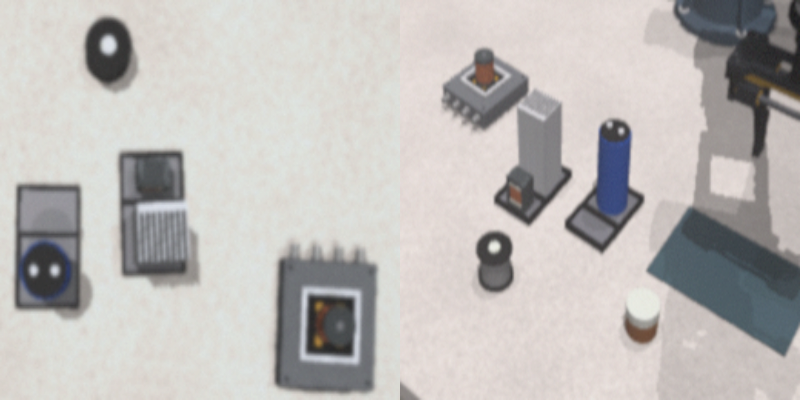

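The final views show all four parts upright in their places: cap (45,270), heat sink (160,233), inductor (153,177) and choke (338,325) in the left panel. The reel and jar have not moved. Handing in.

```bash
python3 -c "
from rig import manip
print(manip.finish_job())"
```

```text
the job is handed in; nothing more can be done
None
```

I handed the job in at about 40 s on the robot's clock, and no verdict came back: in the last pictures the choke stood in the nest, the inductor in tray_b's rear pocket, the capacitor and heat sink in their own front pockets, all upright, with the reel and jar where they started.

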